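# Sort the box corner posts by length into the stock drawer

### The arm

A 6-joint arm with a two-finger parallel gripper is mounted at the origin on the work surface. World frame = base frame: x ahead of the robot, y to its left, z up, the work surface at z = 0. Lengths are in mm, angles in rad, forces in N, time in s.
With the tool pointing down it reaches from about 375 to 925 mm from the base axis. Payload 5.7 kg.
Tool frame: the origin (TCP) lies midway between the tips of the shut fingers; the grasp point (between the pads) lies manip.grip_point_offset behind it (manip.grip_point_offset is the distance from the TCP to the grasp point, in mm); z points along the fingers, y is the direction in which the jaws open and shut (so a half turn about z gives the same grasp; the last joint's range is limited). The gripper opens to 88 mm and grips with 3 to 60 N. Pads are 20 mm wide; open, the fingers measure 115 mm over their backs; the gripper's body (75 mm by 178 mm) begins 61 mm behind the grasp point.
Start: joints at [1.001, 0.359, 1.51, -0, 1.272, -0.115], TCP at [263.557, 538.98, 222.623] pointing down, gripper open.
Joint ranges: [-2.97, 2.97], [-1.01, 2.36], [0.21, 2.38], [-0.96, 4.11], [0.2, 2.71], [-2.98, 2.98]. Speed limits (rad/s): [2.39, 2.39, 3.14, 3.14, 3.14, 3.14].

### API

Orientations are given as a unit quaternion [x, y, z, w].
In Python, from station import sensors, grab_frame, camera_model, job, manip gives the robot as it stands.
- The arm moves only by the tool play_rows, never from a script. Its argument "plan" is a list that holds one entry, the list of rows, each a list of 6 numbers: the shift along the tool's x, y, z in cm, then the turn, a rotation vector about the tool's x, y, z in degrees. In form: [[[x, y, z, wx, wy, wz], ...]]. A call has 1 to 12 rows; each row is the pose to reach, as a shift and turn from the pose commanded when the call began, along the tool's axes at that moment; what a row does not reach only later rows make up. A row lasts 1/10 s, in which the tool goes at most 50 mm and 8.59 degrees, less where a joint would pass 70% of its speed; a pose out of reach is approached as far as the arm can. A call with a gripper value outside its range is refused whole. "jaw" is the finger opening in cm, from 0 to 8.78, set as the call begins (left out, the last holds). The fingers move at their own pace and stop on an object; "grip_force" is the grip in N (left out, the last holds). Time passes only in rows, so rows that repeat a pose let the fingers close. It gives the time, the measured TCP pose, the force and the opening at its end, in the units of the state.
- sensors.read_state(): the state, without advancing time (a new reading comes with each control period).
- grab_frame(name): name is "side" or "top" or "wrist"; returns the picture (480x640x3 uint8, red, green, blue); there is no depth.
- camera_model(name): a dict with "fovy" (degrees; the focal length in pixels is half the picture's height over the tangent of half this angle, whatever the lens; pixels are square), "cx", "cy" (the principal point, pixels), "xyz" and "attitude" of the camera in the world. Camera axes: x right, y up, looking along -z (the intrinsics and any distortion apply to the point x, -y, -z); pixel columns grow to the right and rows downward; lengths in mm; the calibration is good to about 2 mm. A picture is of the moment at which its call begins: read the wrist's pose just before it. camera_model takes no time and is no camera call; for the wrist camera it gives the pose at the moment of the call.
- job.finish_job(): hands the job in, once; it reports no verdict.
The state is a dict: "t": time; "q": joint angles; "dq": joint speeds; "joint_torque": joint torques, N m; "ee_pos": TCP position; "orientation": TCP orientation; "wrist_force": force on the tool from outside, world axes, zero at the start; "ft_torque": the same for the moment, N m; "grip_width": finger opening in mm.
Only numpy, scipy, OpenCV 4.12 (cv2) and the standard library are available. Lean on these libraries where they do the work, as an engineer would, in place of code of your own. Each camera call takes 0.05 s, during which the arm holds its last target. There are 200 camera calls.

### The job

Sort the three loose wooden corner posts on the bench by length: lay each one flat and lengthways in the row of the open drawer that already holds a post of the same length. When all three are in, push the drawer fully shut, and leave the toy wheel, tape measure, try square and pencil where they are.

Things in the scene. Friction and masses are not known exactly. Their poses are not given: they have to be found in the camera images.
- short_mid (a point): centre of a loose corner post, plain reddish-brown wood, 24 x 24 mm square and 48 mm long, lying on the bench; x axis along its length, z up
- medium_mid (a point): centre of a loose corner post, plain reddish-brown wood, 24 x 24 mm square and 72 mm long, lying on the bench; x axis along its length, z up
- long_mid (a point): centre of a loose corner post, plain reddish-brown wood, 24 x 24 mm square and 96 mm long, lying on the bench; x axis along its length, z up
- in_short_mid (a point): centre of the 48 mm post already lying in one of the three drawer rows (which row differs from time to time), 24 x 24 mm square, nearer the back end of the row; x axis along its length, z up
- in_medium_mid (a point): centre of the 72 mm post already lying in one of the three drawer rows (which row differs from time to time), 24 x 24 mm square, nearer the back end of the row; x axis along its length, z up
- in_long_mid (a point): centre of the 96 mm post already lying in one of the three drawer rows (which row differs from time to time), 24 x 24 mm square, nearer the back end of the row; x axis along its length, z up
- row_a (a point): centre of the floor of the left-hand (+y) row of the drawer, moving with it; x along the row towards the back of the drawer, y across, z up. The clear space of a row is 245 mm long and 74 mm wide. Its floor is 20 mm above the bench; the dividers stand 14 mm and the drawer's side and back walls 26 mm above the floor; the wooden drawer front is 15 mm thick and its top is 62 mm above the bench
- row_b (a point): centre of the floor of the middle row of the drawer, moving with it; x along the row towards the back of the drawer, y across, z up. The clear space of a row is 245 mm long and 74 mm wide. Its floor is 20 mm above the bench; the dividers stand 14 mm and the drawer's side and back walls 26 mm above the floor; the wooden drawer front is 15 mm thick and its top is 62 mm above the bench
- row_c (a point): centre of the floor of the right-hand (-y) row of the drawer, moving with it; x along the row towards the back of the drawer, y across, z up. The clear space of a row is 245 mm long and 74 mm wide. Its floor is 20 mm above the bench; the dividers stand 14 mm and the drawer's side and back walls 26 mm above the floor; the wooden drawer front is 15 mm thick and its top is 62 mm above the bench
- knob (a point): middle of the outer face of the drawer's dark turned wooden knob, 30 mm across and standing 26 mm out from the drawer front, 38 mm above the bench; x points in the direction in which the drawer closes
- drawer (a joint): how far the drawer is pushed into its 290 x 274 x 76 mm high wooden unit: 0 fully out, 0.240 m fully shut; it starts 0 to 0.012 in. It slides stiffly (about 2 N) and stays where it is left
- wheel: turned pale wooden toy wheel lying flat, 44 mm across, 14 mm high; not part of the job. Origin: centre of its underside
- tape: yellow tape measure 66 x 36 x 60 mm high; not part of the job. Origin: centre of its underside
- square: try square lying flat, dark wooden stock 110 mm, steel blade 150 mm; not part of the job. Origin: centre of its underside
- pencil: flat red carpenter's pencil 165 mm long, 12 mm wide; not part of the job. Origin: centre of its underside
Things that resemble listed ones, but are neither listed nor needed, are in the scene too. What is shaped like the part that bears in_medium_mid but turquoise is not meant.

How it is judged:
By the outcome, as a careful person would: the job done as asked, in the order asked, and still so for the second after the job is handed in, with the robot touching nothing.
It also fails if it takes over 72 s, if anything falls off the work surface, if the arm or the gripper's body presses on something with over 40 N, if the wrist force passes 120 N, or if a joint passes its speed limit or range.

## Working session

There is one attempt and no reset: what is moved stays moved. The work goes in short steps, Python scripts to look and compute and a tool call to move; the robot and the scene stay as the last step left them, time stands still between calls to the robot, and variables do not carry over. Pictures are saved under pics/ and viewed, about 8 in all and at most 12, crops included, and the job is handed in when it is done.

Besides the shell and the picture viewer there is one more tool, called after ">>>" as a command line: name --argument value ..., lists and objects as JSON in quotes. play_rows: Moves the arm, as the interface text tells. Its arguments: {"type":"object","properties":{"plan":{"type":"array"},"jaw":{"type":"number"},"grip_force":{"type":"number"}},"required":["plan"]}

```bash
mkdir -p pics; ls; python3 - <<'E'
from station import sensors, grab_frame, camera_model, job, manip
import cv2
print(manip.grip_point_offset)
s=sensors.read_state();print(s)
for n in ("top","side"):
    print(n,camera_model(n)); cv2.imwrite(f"pics/{n}0.png",grab_frame(n)[:,:,::-1])
print(camera_model("wrist"))
E
```

```text
pics
18.700000000000003
{'t': 0.0, 'q': array([ 1.00088496e+00,  3.59444921e-01,  1.51140941e+00, -2.15793551e-05,
        1.27247042e+00, -1.15101276e-01]), 'dq': array([ 0.00020667, -0.00027077, -0.00298175,  0.00031978,  0.00076147,
       -0.00063989]), 'joint_torque': array([-1.31799084e-04, -5.15377235e+01, -2.70724672e+01,  6.76355395e-02,
        3.50454950e-02, -1.53837868e-04]), 'ee_pos': array([263.22706861, 538.43360403, 221.85410951]), 'orientation': array([ 2.25446955e-01,  9.74255059e-01, -8.19207175e-04, -2.81149813e-04]), 'wrist_force': array([ 0.38192178,  0.03716999, -0.03112096]), 'ft_torque': array([ 0.01367421, -0.00190065,  0.01524676]), 'grip_width': 87.82914499223908}
top {'fovy': 45.81398144633203, 'cx': 317.0909759504003, 'cy': 241.86739914178295, 'xyz': array([ 377.81279758,   21.85079496, 1127.31207708]), 'attitude': array([-0.03967172,  0.06089187,  0.71323995, -0.6971421 ])}
side {'fovy': 47.85332464921569, 'cx': 320.30165498613087, 'cy': 227.50965381034726, 'xyz': array([ 396.45644515, -772.48883736,  803.11815407]), 'attitude': array([ 0.39361613, -0.0238181 , -0.07727266,  0.91571173])}
{'fovy': 71.35129744638762, 'cx': 319.23815788940834, 'cy': 238.19636258914215, 'xyz': array([189.40372977, 575.49425248, 383.12680481]), 'attitude': array([-0.12842005, -0.07955514,  0.52365084,  0.83843251])}
```

View pics/top0.png

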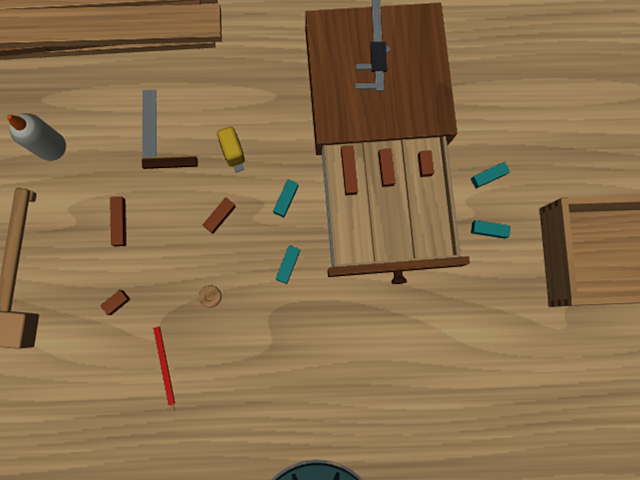

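View pics/side0.png

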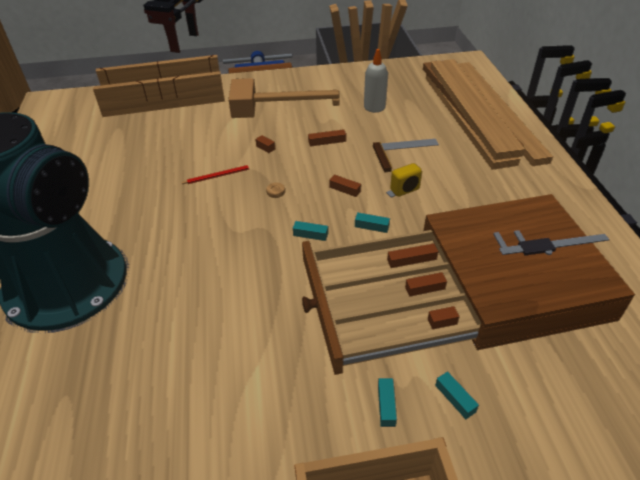

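```bash
cat > h.py <<'E'
import numpy as np, cv2
from scipy.spatial.transform import Rotation as R
from station import sensors, grab_frame, camera_model
def ray(cm,uv):
    uv=np.atleast_2d(np.asarray(uv,float)); f=240/np.tan(np.radians(cm["fovy"]/2))
    d=np.c_[(uv[:,0]-cm["cx"])/f,-(uv[:,1]-cm["cy"])/f,-np.ones(len(uv))]
    return np.array(cm["xyz"]),R.from_quat(cm["attitude"]).apply(d)
def onz(cm,uv,z):
    o,d=ray(cm,uv); return o+d*((z-o[2])/d[:,2])[:,None]
def proj(cm,p):
    f=240/np.tan(np.radians(cm["fovy"]/2))
    c=R.from_quat(cm["attitude"]).inv().apply(np.atleast_2d(p)-cm["xyz"])
    return np.c_[cm["cx"]+f*c[:,0]/-c[:,2],cm["cy"]-f*c[:,1]/-c[:,2]]
def posts(cm,im,z,vmin,amin=100,amax=20000):
    h=cv2.cvtColor(im,cv2.COLOR_RGB2HSV)
    m=((h[...,0]<13)&(h[...,1]>130)&(h[...,2]>vmin)).astype(np.uint8)*255
    m=cv2.morphologyEx(m,cv2.MORPH_OPEN,np.ones((3,3)))
    out=[]
    for c in cv2.findContours(m,cv2.RETR_EXTERNAL,cv2.CHAIN_APPROX_NONE)[0]:
        if not amin<cv2.contourArea(c)<amax: continue
        w=onz(cm,c[:,0,:],z)
        r=cv2.minAreaRect(w[:,:2].astype(np.float32)); b=cv2.boxPoints(r)
        e=max((b[1]-b[0],b[2]-b[1]),key=np.linalg.norm)
        out.append((c[:,0].mean(0).round(),np.round(r[0],1),np.round(sorted(r[1]),1),round(float(np.degrees(np.arctan2(e[1],e[0]))%180),1)))
    return out
E
python3 - <<'E'
from h import *
for n in("top","side"):
    im=cv2.imread(f"pics/{n}0.png")[:,:,::-1].copy(); cm=camera_model(n)
    h=cv2.cvtColor(im,cv2.COLOR_RGB2HSV)
    if n=="top":
        print([h[y,x] for x,y in((118,215),(118,243),(219,215),(230,212),(115,300),(348,160),(425,158))])
    for z in (24,44):
        for vm in (70,100): 
            print(n,z,vm); [print(p) for p in posts(cm,im,z,vm,80,3000)]
im=cv2.imread("pics/top0.png"); cv2.imwrite("pics/c1.png",cv2.resize(im[120:300,305:485],None,fx=3.3,fy=3.3,interpolation=cv2.INTER_CUBIC))
E
```

```text
[array([  9, 183, 107], dtype=uint8), array([ 10, 180, 116], dtype=uint8), array([  9, 180, 109], dtype=uint8), array([ 12, 174,  38], dtype=uint8), array([  9, 175, 112], dtype=uint8), array([ 10, 178, 110], dtype=uint8), array([ 10, 181, 110], dtype=uint8)]
top 24 70
(array([164., 366.]), array([305.9, 283. ]), array([ 12.8, 147.4]), 12.1)
(array([113., 302.]), array([427.6, 379.9]), array([23. , 46.6]), 129.2)
(array([218., 214.]), array([594.3, 180.2]), array([23. , 70.6]), 140.3)
(array([116., 220.]), array([586.2, 378.2]), array([22.8, 94.8]), 3.1)
(array([426., 162.]), array([ 693.8, -237.6]), array([23.5, 47.2]), 3.5)
(array([387., 166.]), array([ 686.6, -157.3]), array([23.4, 71.9]), 4.2)
(array([349., 169.]), array([682.4, -81.5]), array([23.2, 95.9]), 3.8)
(array([ 15., 122.]), array([790. , 583.5]), array([16.6, 39.9]), 44.5)
top 24 100
(array([163., 366.]), array([305.8, 283.2]), array([ 12.4, 147.4]), 12.1)
(array([113., 302.]), array([427.8, 380.4]), array([22.2, 45.4]), 129.2)
(array([218., 214.]), array([595.1, 180. ]), array([22.2, 69.1]), 140.3)
(array([116., 220.]
[... 2755 characters left out ...]
235.6]), array([ 20.7, 143.4]), 11.8)
(array([264., 140.]), array([426.1, 348.8]), array([23.2, 46.2]), 130.4)
(array([326., 134.]), array([580.8, 348.1]), array([23.7, 91.1]), 1.8)
(array([377.,  57.]), array([800.9, 732.9]), array([21.2, 99.6]), 76.2)
side 44 100
(array([444., 313.]), array([ 688. , -233.8]), array([21. , 45.2]), 3.7)
(array([426., 280.]), array([ 681.1, -154.2]), array([21. , 68.7]), 4.2)
(array([412., 251.]), array([676.4, -79.7]), array([20.9, 92.1]), 3.4)
(array([345., 181.]), array([588.9, 155.9]), array([20. , 64.4]), 141.2)
(array([217., 173.]), array([309.2, 237.8]), array([ 16. , 143.4]), 11.8)
(array([326., 134.]), array([581.1, 350. ]), array([20. , 90.3]), 1.8)
```

View pics/c1.png

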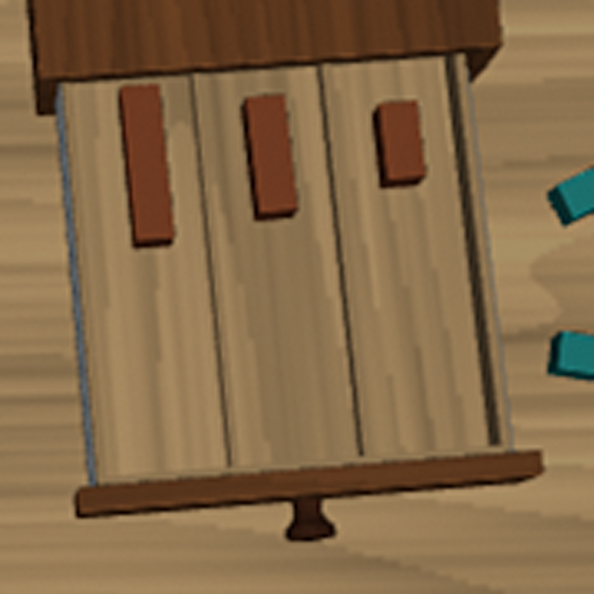

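```bash
python3 - <<'E'
from h import *
cm=camera_model("top")
c=lambda p:np.array(p)/3.3+[305,120]
d=[onz(cm,c([(193,75),(230,465)]),34),onz(cm,c([(320,65),(361,455)]),34)]
for e in d: v=e[0]-e[1]; print(e.round(1),np.degrees(np.arctan2(v[1],v[0])))
f=onz(cm,c([(78,492),(542,455)]),62); print("front inner top",f.round(1))
f=onz(cm,c([(80,516),(540,480)]),47); print("front outer lower?",f.round(1))
print("knob",onz(cm,c([(309,538)]),38).round(1))
print("left wall top", onz(cm,c([(62,85),(92,485)]),46).round(1),"right",onz(cm,c([(463,60),(508,445)]),46).round(1))
print("unit front top edge",onz(cm,c([(45,80),(495,45)]),76).round(1))
for n,z in(("wheel",14),("tape",0)): pass
print("wheel",onz(cm,[(210,296)],14).round(1),"tape",onz(cm,[(231,142)],60).round(1),"sq",onz(cm,[(142,162),(197,160)],15).round(1),"tq",onz(cm,[(285,199),(288,265)],24).round(1))
p=sensors.read_state(); print(R.from_quat(p["orientation"]).as_matrix().round(3))
E
```

```text
[[ 732.5 -110.8   34. ]
 [ 494.5 -124.    34. ]] 3.162465620699435
[[ 737.6 -188.4   34. ]
 [ 498.7 -201.7   34. ]] 3.1819948754513265
front inner top [[ 477.9  -32.6   62. ]
 [ 493.4 -300.9   62. ]]
front outer lower? [[ 465.4  -34.1   47. ]
 [ 480.4 -303.3   47. ]]
knob [[ 450.2 -168.    38. ]]
left wall top [[723.7 -30.6  46. ]
 [483.3 -41.6  46. ]] right [[ 735.4 -272.9   46. ]
 [ 501.4 -286.    46. ]]
unit front top edge [[ 717.2  -19.3   76. ]
 [ 734.4 -284.2   76. ]]
wheel [[435.1 197.2  14. ]] tape [[729.6 150.   60. ]] sq [[705.7 333.   15. ]
 [708.  223.5  15. ]] tq [[622.7  48.1  24. ]
 [491.2  44.5  24. ]]
[[-0.898  0.439 -0.001]
 [ 0.439  0.898 -0.001]
 [ 0.    -0.002 -1.   ]]
```

```bash
cat > go.py <<'E'
import sys
from h import *
# go.py yaw_of_post  x y z [x y z ...]: shifts in tool axes (cm) and turn (deg), commanded~measured
def go(yaw,pts):
    s=sensors.read_state(); M=R.from_quat(s["orientation"]).as_matrix()
    a=np.degrees(np.arctan2(M[1,1],M[0,1])); d=(yaw+90-a+90)%180-90
    t=np.radians(a+d); y=np.array([np.cos(t),np.sin(t),0]); z=np.array([0,0,-1.]); T=np.c_[np.cross(y,z),y,z]
    print("t",round(s["t"],2),"pos",s["ee_pos"].round(1),"w",round(s["grip_width"],1),"F",s["wrist_force"].round(1),"q",s["q"].round(2))
    rv=R.from_matrix(M.T@T).as_rotvec(degrees=True).round(1)
    for p in pts: print((M.T@(np.array(p)-s["ee_pos"])/10).round(2),rv)
if __name__=="__main__":
    v=list(map(float,sys.argv[1:])); go(v[0],np.reshape(v[1:],(-1,3)))
E
python3 go.py 2.3 586 378 70 586 378 5
```

```text
t 0.1 pos [263.2 538.5 221.9] w 87.8 F [-0.3  0.8 -0.1] q [ 1.    0.36  1.51  0.    1.27 -0.12]
[-36.05  -0.21  15.18] [ -0.1  -0.  -28.4]
[-36.05  -0.2   21.68] [ -0.1  -0.  -28.4]
```

>>> play_rows --plan '[[[-36.05,-0.2,15.2,0,0,-28.4],[-36.05,-0.2,15.2,0,0,-28.4],[-36.05,-0.2,15.2,0,0,-28.4],[-36.05,-0.2,15.2,0,0,-28.4],[-36.05,-0.2,15.2,0,0,-28.4],[-36.05,-0.2,15.2,0,0,-28.4],[-36.05,-0.2,15.2,0,0,-28.4],[-36.05,-0.2,15.2,0,0,-28.4],[-36.05,-0.2,15.2,0,0,-28.4],[-36.05,-0.2,15.2,0,0,-28.4],[-36.05,-0.2,15.2,0,0,-28.4],[-36.05,-0.2,15.2,0,0,-28.4]]]' --jaw 7 --grip_force 25

```text
t: 1.3
ee_pos: [585.3, 379.9, 71.4]
orientation: [-0.021, 1.0, 0.0, 0.0]
wrist_force: [-0.2, 0.7, 0.1]
grip_width: 69.9
```

```bash
python3 go.py 2.3 586 378 5; python3 - <<'E'
from h import *
cv2.imwrite("pics/w1.png",grab_frame("wrist")[:,:,::-1])
cm=camera_model("wrist"); print(proj(cm,[[586,378,24],[634,379,24],[538,377,24]]).round())
E
```

```text
t 1.3 pos [585.3 379.9  71.4] w 69.9 F [-0.2  0.7  0.1] q [ 0.48  0.64  1.42  0.    1.08 -1.14]
[-0.06 -0.2   6.64] [0.  0.  0.1]
[[315. 263.]
 [314. 326.]
 [317. 192.]]
```

View pics/w1.png

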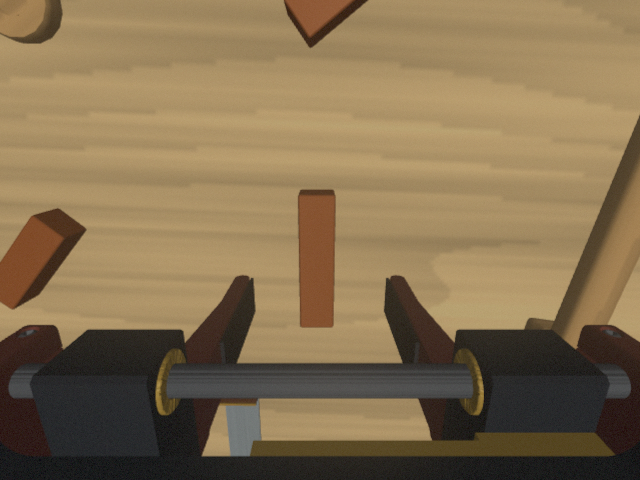

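The wrist view shows the long post at columns 300–335, rows 190–327, matching the projection (centre 315,263), centred between the fingers. I'll descend and grip.

>>> play_rows --plan '[[[-0.05,-0.1,3.5,0,0,0],[-0.05,-0.1,6.6,0,0,0],[-0.05,-0.1,6.6,0,0,0],[-0.05,-0.1,6.6,0,0,0]]]'

```text
t: 1.75
ee_pos: [586.3, 378.3, 5.2]
orientation: [-0.021, 1.0, -0.0, -0.0]
wrist_force: [0.2, 0.7, 0.1]
grip_width: 69.8
```

>>> play_rows --plan '[[[0,0,0,0,0,0],[0,0,0,0,0,0],[0,0,0,0,0,0],[0,0,0,0,0,0],[0,0,0,0,0,0],[0,0,0,0,0,0],[0,0,-5,0,0,0],[0,0,-10,0,0,0],[0,0,-13,0,0,0],[0,0,-13,0,0,0]]]' --jaw 1

```text
t: 2.75
ee_pos: [590.5, 379.6, 140.5]
orientation: [-0.02, 1.0, 0.002, 0.004]
wrist_force: [2.1, 0.3, -0.7]
grip_width: 23.8
```

```bash
python3 go.py 3.2 557 -81 135 557 -81 26
```

```text
t 2.75 pos [590.5 379.6 140.5] w 23.8 F [ 2.1  0.3 -0.7] q [ 0.47  0.57  1.37  0.    1.2  -1.14]
[  5.23 -45.89   0.32] [ 0.2  0.5 -0.9]
[  5.33 -45.93  11.22] [ 0.2  0.5 -0.9]
```

>>> play_rows --plan '[[[4.8,-45.8,-1,0,0,-0.9],[4.8,-45.8,-1,0,0,-0.9],[4.8,-45.8,-1,0,0,-0.9],[4.8,-45.8,-1,0,0,-0.9],[4.8,-45.8,-1,0,0,-0.9],[4.8,-45.8,-1,0,0,-0.9],[4.8,-45.8,-1,0,0,-0.9],[4.8,-45.8,-1,0,0,-0.9],[4.8,-45.8,-1,0,0,-0.9],[4.8,-45.8,-1,0,0,-0.9],[4.8,-45.8,-1,0,0,-0.9],[4.8,-45.8,-1,0,0,-0.9]]]'

```text
t: 3.95
ee_pos: [557.2, -80.7, 143.9]
orientation: [-0.028, 1.0, 0.001, -0.001]
wrist_force: [0.2, 0.8, -0.9]
grip_width: 23.8
```

```bash
python3 go.py 3.2 557 -82 27; python3 - <<'E'
from h import *
cv2.imwrite("pics/w2.png",grab_frame("wrist")[:,:,::-1])
cm=camera_model("wrist"); print(proj(cm,[[557,-82,20],[557,-121,34],[497,-124,34]]).round())
E
```

```text
t 3.95 pos [557.2 -80.7 143.9] w 23.8 F [ 0.2  0.8 -0.9] q [-0.27  0.39  1.68  0.    1.07 -1.89]
[ 1.000e-02 -1.400e-01  1.169e+01] [ 0.1 -0.1  0. ]
[[316. 230.]
 [270. 232.]
 [267. 159.]]
```

View pics/w2.png

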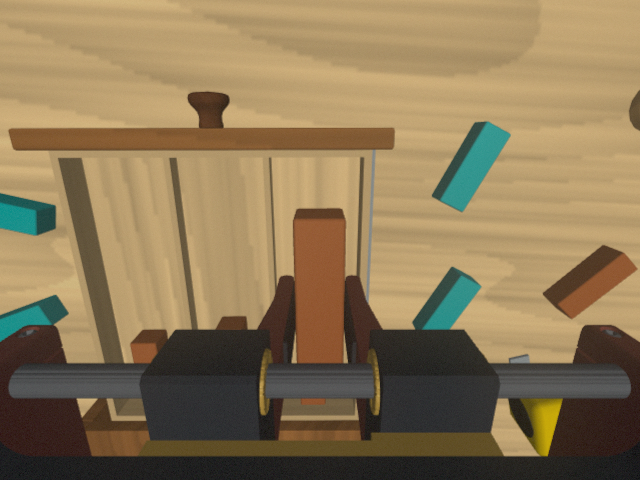

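The post hangs centred over row A: the divider is at column 270 as predicted, and the row's centre is at column 316. I'll lower and release it.

>>> play_rows --plan '[[[0,-0.1,5,0,0,0],[0,-0.1,9,0,0,0],[0,-0.1,11,0,0,0],[0,-0.1,11.8,0,0,0],[0,-0.1,11.8,0,0,0],[0,-0.1,11.8,0,0,0]]]'

```text
t: 4.6
ee_pos: [558.4, -81.5, 27.0]
orientation: [-0.029, 1.0, -0.0, 0.0]
wrist_force: [-0.0, -0.0, -0.7]
grip_width: 23.5
```

>>> play_rows --plan '[[[0,0,0,0,0,0],[0,0,0,0,0,0],[0,0,0,0,0,0],[0,0,-3,0,0,0],[0,0,-7,0,0,0],[0,0,-12,0,0,0],[0,0,-12,0,0,0],[0,0,-12,0,0,0],[0,0,-12,0,0,0]]]' --jaw 3.4

```text
t: 5.5
ee_pos: [556.9, -82.6, 145.8]
orientation: [-0.028, 1.0, 0.0, -0.001]
wrist_force: [0.1, -0.2, 0.1]
grip_width: 34.2
```

```bash
python3 go.py 140.7 594.5 179.5 90 594.5 179.5 5
```

```text
t 5.5 pos [556.9 -82.6 145.8] w 34.2 F [ 0.1 -0.2  0.1] q [-0.27  0.39  1.68 -0.    1.08 -1.9 ]
[-5.24 25.95  5.58] [-0.  -0.1 42.5]
[-5.25 25.95 14.08] [-0.  -0.1 42.5]
```

>>> play_rows --plan '[[[-5.2,25.95,5.5,0,0,42.5],[-5.2,25.95,5.5,0,0,42.5],[-5.2,25.95,5.5,0,0,42.5],[-5.2,25.95,5.5,0,0,42.5],[-5.2,25.95,5.5,0,0,42.5],[-5.2,25.95,5.5,0,0,42.5],[-5.2,25.95,5.5,0,0,42.5],[-5.2,25.95,5.5,0,0,42.5],[-5.2,25.95,5.5,0,0,42.5]]]' --jaw 6.5

```text
t: 6.4
ee_pos: [594.2, 178.2, 90.6]
orientation: [0.336, 0.942, -0.001, -0.001]
wrist_force: [0.2, -0.7, -0.6]
grip_width: 65.1
```

```bash
python3 go.py 140.7 594.5 179.5 5; python3 - <<'E'
from h import *
im=grab_frame("wrist"); cm=camera_model("wrist")
[print(p) for p in posts(cm,im,24,70,500)]
[print(p) for p in posts(camera_model("top"),grab_frame("top"),44,70,80,3000)]
E
```

```text
t 6.4 pos [594.2 178.2  90.6] w 65.1 F [ 0.2 -0.7 -0.6] q [ 0.18  0.53  1.6  -0.    1.02 -0.71]
[0.05 0.14 8.56] [-0.1 -0.1  0. ]
(array([321., 264.]), array([601.2, 176.3]), array([21.6, 57.4]), 138.8)
(array([351., 228.]), array([558.3, -79.6]), array([24.2, 95.3]), 3.6)
(array([426., 162.]), array([ 688.6, -232.3]), array([23.8, 47.7]), 3.3)
(array([387., 166.]), array([ 681.5, -153.5]), array([23.9, 71.8]), 4.5)
(array([349., 168.]), array([677.5, -78.7]), array([24.1, 95.9]), 3.6)
(array([ 17., 122.]), array([782.4, 568.5]), array([23.1, 34.8]), 44.5)
```

>>> play_rows --plan '[[[0,0.1,4.5,0,0,0],[0,0.1,8.5,0,0,0],[0,0.1,8.5,0,0,0],[0,0.1,8.5,0,0,0]]]'

```text
t: 6.9
ee_pos: [595.4, 179.1, 6.8]
orientation: [0.336, 0.942, -0.001, -0.001]
wrist_force: [-0.2, -1.0, -0.5]
grip_width: 65.2
```

>>> play_rows --plan '[[[0,0,0,0,0,0],[0,0,0,0,0,0],[0,0,0,0,0,0],[0,0,0,0,0,0],[0,0,0,0,0,0],[0,0,0,0,0,0],[0,0,-5,0,0,0],[0,0,-10,0,0,0],[0,0,-13.5,0,0,0],[0,0,-13.5,0,0,0],[0,0,-13.5,0,0,0]]]' --jaw 1

```text
t: 8.0
ee_pos: [596.1, 180.1, 142.3]
orientation: [0.336, 0.942, 0.0, 0.001]
wrist_force: [-0.5, 0.7, -0.8]
grip_width: 23.4
```

```bash
python3 go.py 3.2 565 -159 145
```

```text
t 8.0 pos [596.1 180.1 142.3] w 23.4 F [-0.5  0.7 -0.8] q [ 0.18  0.47  1.55 -0.    1.12 -0.7 ]
[-19.05 -28.23  -0.28] [  0.    0.1 -42.5]
```

>>> play_rows --plan '[[[-19.05,-28.2,-0.3,0,0,-42.5],[-19.05,-28.2,-0.3,0,0,-42.5],[-19.05,-28.2,-0.3,0,0,-42.5],[-19.05,-28.2,-0.3,0,0,-42.5],[-19.05,-28.2,-0.3,0,0,-42.5],[-19.05,-28.2,-0.3,0,0,-42.5],[-19.05,-28.2,-0.3,0,0,-42.5],[-19.05,-28.2,-0.3,0,0,-42.5],[-19.05,-28.2,-0.3,0,0,-42.5],[-19.05,-28.2,-0.3,0,0,-42.5],[-19.05,-28.2,-0.3,0,0,-42.5]]]'

```text
t: 9.1
ee_pos: [564.4, -157.0, 143.9]
orientation: [-0.029, 1.0, 0.001, -0.001]
wrist_force: [1.5, 1.2, -0.6]
grip_width: 23.7
```

```bash
python3 go.py 3.2 565 -159 28
```

```text
t 9.1 pos [ 564.4 -157.   143.9] w 23.7 F [ 1.5  1.2 -0.6] q [-0.39  0.42  1.63  0.    1.09 -2.02]
[-0.07 -0.22 11.59] [ 0.1 -0.1  0.1]
```

>>> play_rows --plan '[[[0,-0.2,5,0,0,0],[0,-0.2,9,0,0,0],[0,-0.2,11,0,0,0],[0,-0.2,11.65,0,0,0],[0,-0.2,11.65,0,0,0],[0,-0.2,11.65,0,0,0]]]'

```text
t: 9.7
ee_pos: [565.6, -160.0, 28.8]
orientation: [-0.029, 1.0, -0.0, 0.0]
wrist_force: [-0.1, -0.4, -0.1]
grip_width: 23.7
```

>>> play_rows --plan '[[[0,0,0,0,0,0],[0,0,0,0,0,0],[0,0,0,0,0,0],[0,0,-3,0,0,0],[0,0,-7,0,0,0],[0,0,-12,0,0,0],[0,0,-12,0,0,0],[0,0,-12,0,0,0],[0,0,-12,0,0,0]]]' --jaw 3.4

```text
t: 10.6
ee_pos: [564.0, -160.5, 147.2]
orientation: [-0.028, 1.0, 0.0, -0.001]
wrist_force: [0.6, -0.4, -0.6]
grip_width: 34.1
```

```bash
python3 go.py 129.8 427.3 379.5 90
```

```text
t 10.6 pos [ 564.  -160.5  147.2] w 34.1 F [ 0.6 -0.4 -0.6] q [-0.39  0.42  1.62 -0.    1.1  -2.02]
[10.59 54.68  5.78] [-0.  -0.1 53.4]
```

>>> play_rows --plan '[[[10.6,54.65,5.7,0,0,53.4],[10.6,54.65,5.7,0,0,53.4],[10.6,54.65,5.7,0,0,53.4],[10.6,54.65,5.7,0,0,53.4],[10.6,54.65,5.7,0,0,53.4],[10.6,54.65,5.7,0,0,53.4],[10.6,54.65,5.7,0,0,53.4],[10.6,54.65,5.7,0,0,53.4],[10.6,54.65,5.7,0,0,53.4],[10.6,54.65,5.7,0,0,53.4],[10.6,54.65,5.7,0,0,53.4],[10.6,54.65,5.7,0,0,53.4]]]' --jaw 6.5

```text
t: 11.8
ee_pos: [425.6, 381.1, 88.8]
orientation: [0.423, 0.906, -0.001, -0.001]
wrist_force: [-0.2, -1.4, -0.9]
grip_width: 65.1
```

>>> play_rows --plan '[[[0,0,0,0,0,0],[0,0,0,0,0,0],[0,0,0,0,0,0]]]'

```text
t: 12.1
ee_pos: [427.7, 377.2, 90.2]
orientation: [0.424, 0.906, -0.001, -0.0]
wrist_force: [0.3, -0.3, -0.3]
grip_width: 65.1
```

```bash
python3 go.py 129.8 427.3 379.5 6; python3 - <<'E'
from h import *
im=grab_frame("wrist"); cm=camera_model("wrist")
[print(p) for p in posts(cm,im,24,70,500)]
[print(p) for p in posts(camera_model("top"),grab_frame("top"),44,70,80,3000)]
E
```

```text
t 12.1 pos [427.7 377.2  90.2] w 65.1 F [ 0.3 -0.3 -0.3] q [ 0.6   0.47  1.71 -0.    0.96 -0.09]
[0.21 0.14 8.42] [-0.2  0.   0. ]
(array([120., 231.]), array([311.8, 300. ]), array([ 13.7, 139.1]), 11.9)
(array([164., 366.]), array([307.4, 278.3]), array([ 12.5, 145.2]), 12.1)
(array([117., 298.]), array([433.4, 366.1]), array([23. , 25.8]), 134.8)
(array([392., 224.]), array([ 565. , -158.8]), array([22.9, 70.8]), 3.2)
(array([352., 227.]), array([560.3, -80.4]), array([22.9, 94.6]), 3.5)
(array([426., 161.]), array([ 690.7, -232.8]), array([23.1, 46.7]), 3.9)
(array([387., 165.]), array([ 683.5, -153.9]), array([22.9, 70.4]), 4.2)
(array([349., 167.]), array([680.2, -79.4]), array([22.7, 94.7]), 3.8)
(array([ 15., 122.]), array([782. , 573.8]), array([14.9, 39.2]), 44.5)
```

```bash
python3 - <<'E'
from h import *
cv2.imwrite("pics/w3.png",grab_frame("wrist")[:,:,::-1])
cm=camera_model("wrist"); print(proj(cm,[[427.3,379.5,24]]).round())
E
```

```text
[[319. 250.]]
```

View pics/w3.png

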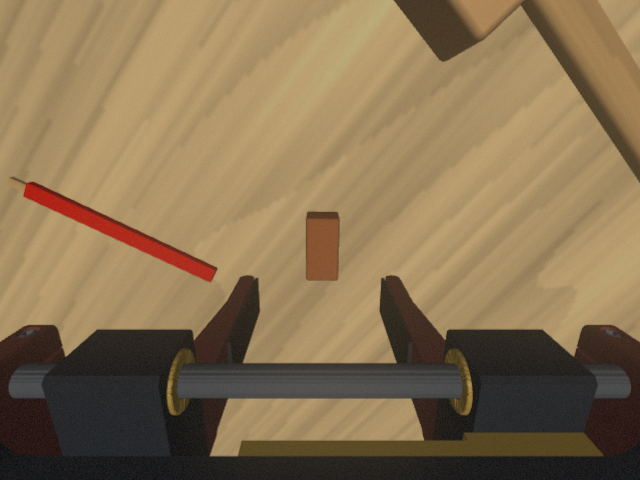

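The short post is at (322,249), 3 px from the prediction (saturation just missed the mask), and lies squarely between the fingers.

>>> play_rows --plan '[[[0.1,0.15,4.5,0,0,0],[0.1,0.15,8.4,0,0,0],[0.1,0.15,8.4,0,0,0],[0.1,0.15,8.4,0,0,0]]]'

```text
t: 12.65
ee_pos: [428.6, 379.6, 7.2]
orientation: [0.424, 0.906, -0.001, -0.0]
wrist_force: [0.8, 0.5, 0.5]
grip_width: 65.0
```

>>> play_rows --plan '[[[0,0,0,0,0,0],[0,0,0,0,0,0],[0,0,0,0,0,0],[0,0,0,0,0,0],[0,0,0,0,0,0],[0,0,0,0,0,0],[0,0,-5,0,0,0],[0,0,-10,0,0,0],[0,0,-13.5,0,0,0],[0,0,-13.5,0,0,0],[0,0,-13.5,0,0,0]]]' --jaw 1

```text
t: 13.75
ee_pos: [429.0, 380.8, 142.8]
orientation: [0.424, 0.906, 0.001, 0.0]
wrist_force: [-0.2, -0.1, -0.1]
grip_width: 24.1
```

```bash
python3 go.py 3.2 575 -236 145
```

```text
t 13.75 pos [429.  380.8 142.8] w 24.1 F [-0.2 -0.1 -0.1] q [ 0.61  0.4   1.66 -0.    1.08 -0.09]
[-56.71 -28.31  -0.26] [  0.1   0.1 -53.4]
```

>>> play_rows --plan '[[[-56.7,-28.3,-0.3,0,0,-53.4],[-56.7,-28.3,-0.3,0,0,-53.4],[-56.7,-28.3,-0.3,0,0,-53.4],[-56.7,-28.3,-0.3,0,0,-53.4],[-56.7,-28.3,-0.3,0,0,-53.4],[-56.7,-28.3,-0.3,0,0,-53.4],[-56.7,-28.3,-0.3,0,0,-53.4],[-56.7,-28.3,-0.3,0,0,-53.4],[-56.7,-28.3,-0.3,0,0,-53.4],[-56.7,-28.3,-0.3,0,0,-53.4],[-56.7,-28.3,-0.3,0,0,-53.4],[-56.7,-28.3,-0.3,0,0,-53.4]]]'

```text
t: 14.95
ee_pos: [558.9, -176.3, 142.4]
orientation: [-0.028, 1.0, 0.001, -0.002]
wrist_force: [0.9, -0.3, 0.3]
grip_width: 23.8
```

```bash
python3 go.py 3.2 575 -236 145
```

```text
t 14.95 pos [ 558.9 -176.3  142.4] w 23.8 F [ 0.9 -0.3  0.3] q [-0.42  0.42  1.63  0.    1.09 -2.05]
[-1.27 -6.05 -0.27] [ 0.1 -0.2  0. ]
```

>>> play_rows --plan '[[[-1.3,-5.8,0,0,0,0],[-1.3,-5.8,0,0,0,0],[-1.3,-5.8,0,0,0,0],[-1.3,-5.8,0,0,0,0],[-1.3,-5.8,0,0,0,0]]]'

```text
t: 15.45
ee_pos: [575.5, -229.8, 144.0]
orientation: [-0.029, 1.0, 0.001, -0.001]
wrist_force: [-0.8, 0.9, -0.0]
grip_width: 23.8
```

```bash
python3 go.py 3.2 575 -236 28.5
```

```text
t 15.45 pos [ 575.5 -229.8  144. ] w 23.8 F [-0.8  0.9 -0. ] q [-0.49  0.46  1.55  0.    1.13 -2.12]
[ 0.06 -0.64 11.55] [ 0.1 -0.1  0.1]
```

>>> play_rows --plan '[[[0,-0.6,5,0,0,0],[0,-0.6,8,0,0,0],[0,-0.6,8,0,0,0],[0,-0.6,8,0,0,0]]]'

```text
t: 15.85
ee_pos: [576.6, -236.6, 65.1]
orientation: [-0.029, 1.0, 0.0, -0.001]
wrist_force: [0.2, -0.8, 0.8]
grip_width: 23.7
```

```bash
python3 go.py 3.2 575 -236 28.5
```

```text
t 15.85 pos [ 576.6 -236.6   65.1] w 23.7 F [ 0.2 -0.8  0.8] q [-0.5   0.56  1.61  0.    0.97 -2.13]
[0.15 0.06 3.66] [ 0.  -0.1  0.1]
```

>>> play_rows --plan '[[[0.1,0,2.5,0,0,0],[0.1,0,3.7,0,0,0],[0.1,0,3.7,0,0,0],[0.1,0,3.7,0,0,0]]]'

```text
t: 16.25
ee_pos: [576.5, -238.1, 29.0]
orientation: [-0.028, 1.0, -0.0, 0.0]
wrist_force: [0.4, -0.8, 0.3]
grip_width: 23.8
```

>>> play_rows --plan '[[[0,0,0,0,0,0],[0,0,0,0,0,0],[0,0,0,0,0,0],[0,0,-3,0,0,0],[0,0,-7,0,0,0],[0,0,-12,0,0,0],[0,0,-12,0,0,0],[0,0,-12,0,0,0],[0,0,-12,0,0,0]]]' --jaw 3.4

```text
t: 17.15
ee_pos: [575.0, -237.6, 146.9]
orientation: [-0.028, 1.0, 0.0, -0.001]
wrist_force: [0.4, 0.4, 0.1]
grip_width: 34.0
```

```bash
python3 go.py 3.2 415 -170 140
```

```text
t 17.15 pos [ 575.  -237.6  146.9] w 34.0 F [0.4 0.4 0.1] q [-0.5   0.46  1.54 -0.    1.14 -2.13]
[15.59  7.65  0.72] [ 0.1 -0.1  0. ]
```

>>> play_rows --plan '[[[15.6,7.6,0.7,0,0,0],[15.6,7.6,0.7,0,0,0],[15.6,7.6,0.7,0,0,0],[15.6,7.6,0.7,0,0,0],[15.6,7.6,0.7,0,0,0],[15.6,7.6,0.7,0,0,0],[15.6,7.6,0.7,0,0,0]]]' --jaw 0

```text
t: 17.85
ee_pos: [417.4, -171.8, 140.6]
orientation: [-0.028, 1.0, -0.0, 0.0]
wrist_force: [0.1, 0.2, -0.4]
grip_width: 0.9
```

```bash
python3 go.py 3.2 415 -170 26; python3 - <<'E'
from h import *
im=grab_frame("wrist"); cv2.imwrite("pics/w4.png",im[:,:,::-1])
cm=camera_model("wrist"); print(proj(cm,[[450,-168,38]]).round())
im=grab_frame("top"); cm=camera_model("top")
[print(p) for p in posts(cm,im,44,70,80,3000)]
cv2.imwrite("pics/t4.png",cv2.resize(im[100:320,290:510,::-1],None,fx=2.7,fy=2.7,interpolation=cv2.INTER_CUBIC))
E
```

```text
t 17.85 pos [ 417.4 -171.8  140.6] w 0.9 F [ 0.1  0.2 -0.4] q [-0.54  0.25  1.92 -0.    0.97 -2.17]
[ 0.23  0.2  11.46] [-0.  0.  0.]
[[321. 274.]]
(array([164., 366.]), array([307.2, 278.3]), array([ 12.5, 144.7]), 12.1)
(array([431., 217.]), array([ 576.3, -236.1]), array([23.8, 46.8]), 3.1)
(array([392., 224.]), array([ 564.6, -158.4]), array([23.8, 71. ]), 3.0)
(array([352., 228.]), array([559.4, -80.1]), array([23., 95.]), 3.6)
(array([426., 161.]), array([ 690. , -232.4]), array([23.9, 44.9]), 179.0)
(array([387., 165.]), array([ 682.8, -153.5]), array([23.9, 71.7]), 4.2)
(array([349., 168.]), array([679. , -79.2]), array([23.5, 95.4]), 4.1)
(array([ 17., 122.]), array([780.8, 570.8]), array([27. , 27.5]), 2.7)
```

View pics/t4.png

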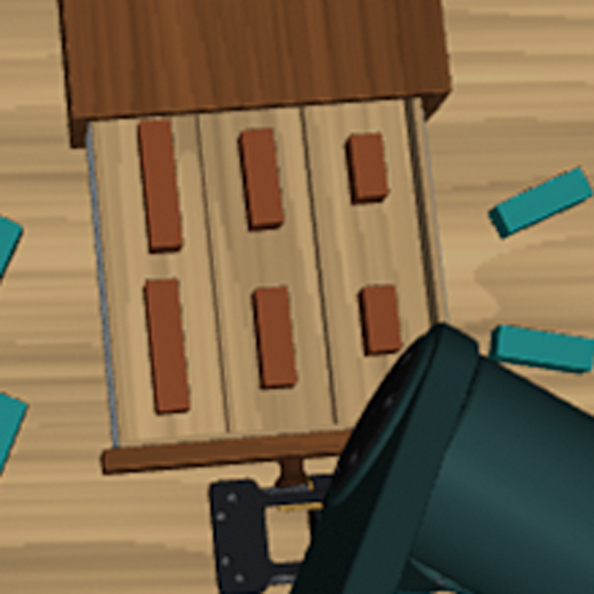

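All six posts lie flat in the right rows, at (352,228)/(392,224)/(431,217) in the top view. Next I'll lower the shut fingers in front of the knob and push.

>>> play_rows --plan '[[[0.2,0.15,5,0,0,0],[0.2,0.15,9,0,0,0],[0.2,0.15,11.4,0,0,0],[0.2,0.15,11.4,0,0,0],[0.2,0.15,11.4,0,0,0]]]'

```text
t: 18.45
ee_pos: [414.4, -169.9, 26.8]
orientation: [-0.028, 1.0, 0.0, -0.0]
wrist_force: [0.6, -0.8, -0.0]
grip_width: 0.7
```

>>> play_rows --plan '[[[-0.5,0,0,0,0,0],[-1.0,0,0,0,0,0],[-1.5,0,0,0,0,0],[-2.0,0,0,0,0,0],[-2.5,0,0,0,0,0],[-3.2,0,0,0,0,0],[-4.0,0,0,0,0,0],[-5,0,0,0,0,0],[-6,0,0,0,0,0],[-7,0,0,0,0,0],[-8,0,0,0,0,0],[-9,0,0,0,0,0]]]'

```text
t: 19.65
ee_pos: [504.4, -164.2, 26.7]
orientation: [-0.028, 1.0, 0.0, -0.0]
wrist_force: [-2.6, -0.2, 0.7]
grip_width: 0.3
```

```bash
python3 go.py 3.2 675 -155.4 26
```

```text
t 19.65 pos [ 504.4 -164.2   26.7] w 0.3 F [-2.6 -0.2  0.7] q [-0.45  0.52  1.85  0.    0.77 -2.07]
[-17.08  -0.09   0.07] [ 0. -0.  0.]
```

>>> play_rows --plan '[[[-1.0,0,0,0,0,0],[-2.0,0,0,0,0,0],[-3,0,0,0,0,0],[-4,0,0,0,0,0],[-5,0,0,0,0,0],[-6,0,0,0,0,0],[-7,0,0,0,0,0],[-8,0,0,0,0,0],[-9,0,0,0,0,0],[-10,0,0,0,0,0],[-11,0,0,0,0,0],[-12,0,0,0,0,0]]]'

```text
t: 20.85
ee_pos: [624.3, -157.7, 26.8]
orientation: [-0.028, 1.0, -0.0, -0.0]
wrist_force: [-2.5, 1.3, -0.6]
grip_width: 0.4
```

>>> play_rows --plan '[[[-0.6,0,0,0,0,0],[-1.1,0,0,0,0,0],[-1.6,0,0,0,0,0],[-2.0,0,0,0,0,0],[-2.4,0,0,0,0,0],[-2.8,0,0,0,0,0],[-3.2,0,0,0,0,0],[-3.2,0,0,0,0,0]]]'

```text
t: 21.65
ee_pos: [656.5, -156.1, 27.0]
orientation: [-0.028, 1.0, -0.0, 0.001]
wrist_force: [-0.6, 0.2, 0.4]
grip_width: 0.5
```

>>> play_rows --plan '[[[-0.2,0,0,0,0,0],[-0.4,0,0,0,0,0],[-0.6,0,0,0,0,0],[-0.8,0,0,0,0,0],[-1.0,0,0,0,0,0]]]'

```text
t: 22.15
ee_pos: [665.6, -155.5, 27.0]
orientation: [-0.028, 1.0, -0.0, 0.0]
wrist_force: [-3.0, -0.9, 0.8]
grip_width: 0.7
```

Nearly there; I'll creep until the force rises.

>>> play_rows --plan '[[[-0.1,0,0,0,0,0],[-0.2,0,0,0,0,0],[-0.3,0,0,0,0,0],[-0.4,0,0,0,0,0],[-0.5,0,0,0,0,0]]]'

```text
t: 22.65
ee_pos: [670.5, -155.2, 26.9]
orientation: [-0.028, 1.0, -0.0, -0.0]
wrist_force: [-2.5, -1.3, 0.7]
grip_width: 0.6
```

>>> play_rows --plan '[[[-0.1,0,0,0,0,0],[-0.2,0,0,0,0,0],[-0.3,0,0,0,0,0],[-0.3,0,0,0,0,0]]]'

```text
t: 23.05
ee_pos: [673.7, -155.0, 26.9]
orientation: [-0.028, 1.0, -0.0, 0.0]
wrist_force: [-0.9, -1.5, 0.6]
grip_width: 0.6
```

>>> play_rows --plan '[[[-0.1,0,0,0,0,0],[-0.2,0,0,0,0,0],[-0.3,0,0,0,0,0],[-0.3,0,0,0,0,0]]]'

```text
t: 23.45
ee_pos: [676.0, -154.8, 26.8]
orientation: [-0.028, 1.0, -0.0, -0.001]
wrist_force: [-3.1, -1.2, 1.9]
grip_width: 0.2
```

>>> play_rows --plan '[[[-0.1,0,0,0,0,0],[-0.2,0,0,0,0,0],[-0.3,0,0,0,0,0],[-0.3,0,0,0,0,0]]]'

```text
t: 23.85
ee_pos: [676.1, -154.6, 26.5]
orientation: [-0.028, 1.0, 0.0, -0.003]
wrist_force: [-11.3, -2.9, 6.1]
grip_width: 0.7
```

The force is up to 11 N with no further travel, so the drawer is at its stop. I'll back off and check.

>>> play_rows --plan '[[[2,0,0,0,0,0],[5,0,0,0,0,0],[8,0,-2,0,0,0],[10,0,-6,0,0,0],[13,4,-10,0,0,0],[15,9,-14,0,0,0],[15,14,-17,0,0,0],[15,19,-17,0,0,0],[15,24,-17,0,0,0],[15,29,-17,0,0,0],[15,34,-17,0,0,0],[15,34,-17,0,0,0]]]'

```text
t: 25.05
ee_pos: [510.8, 180.2, 197.6]
orientation: [-0.029, 1.0, 0.001, 0.001]
wrist_force: [0.1, -0.7, 1.1]
grip_width: 0.4
```

```bash
python3 - <<'E'
from h import *
a=grab_frame("side");b=grab_frame("top")
cv2.imwrite("pics/f.png",np.hstack([a[120:400,280:640],b[0:280,280:640]])[:,:,::-1])
cm=camera_model("top"); [print(p) for p in posts(cm,b,44,70,80,3000)]
o=cv2.imread("pics/top0.png")[:,:,::-1]
d=(cv2.absdiff(o,b).max(2)>40); 
for n,(x0,y0,x1,y1) in dict(wheel=(195,280,225,312),tape=(212,120,248,175),square=(138,85,202,172),pencil=(148,320,180,412)).items(): print(n,d[y0:y1,x0:x1].mean().round(3))
E
```

```text
(array([159., 340.]), array([353.7, 288.1]), array([12.2, 50.4]), 12.1)
(array([ 16., 122.]), array([782.1, 571.9]), array([28.9, 30.2]), 2.7)
wheel 0.808
tape 0.0
square 0.295
pencil 0.637
```

View pics/f.png

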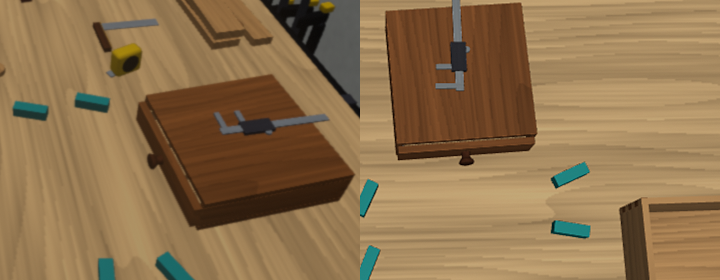

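```bash
python3 - <<'E'
from h import *
a=grab_frame("side");o=cv2.imread("pics/side0.png")[:,:,::-1]
d=(cv2.absdiff(o,a).max(2)>40)
for n,(x0,y0,x1,y1) in dict(wheel=(262,180,288,200),tape=(385,160,425,200),square=(370,135,442,175),pencil=(180,162,252,186)).items(): print(n,d[y0:y1,x0:x1].mean().round(3))
b=grab_frame("top")
x=cv2.resize(a[200:360,410:570],None,fx=3.7,fy=3.7,interpolation=cv2.INTER_CUBIC)
y=cv2.resize(b[110:180,310:460],(800-0,373))
cv2.imwrite("pics/g.png",x[:,:,::-1]);
cm=camera_model("top")
print("front outer top edge x:",onz(cm,[(319,158),(453,147)],62).round(1))
E
python3 go.py 3.2 640 -157 150 640 -157 26
```

```text
wheel 0.0
tape 0.0
square 0.0
pencil 0.0
front outer top edge x: [[ 694.1  -19.9   62. ]
 [ 712.  -282.7   62. ]]
t 25.25 pos [510.8 177.3 197. ] w 0.8 F [ 0.3 -0.2 -0.1] q [ 0.21  0.3   1.67  0.    1.17 -1.42]
[-10.93 -34.13   4.71] [0.  0.1 0.2]
[-10.91 -34.14  17.11] [0.  0.1 0.2]
```

View pics/g.png

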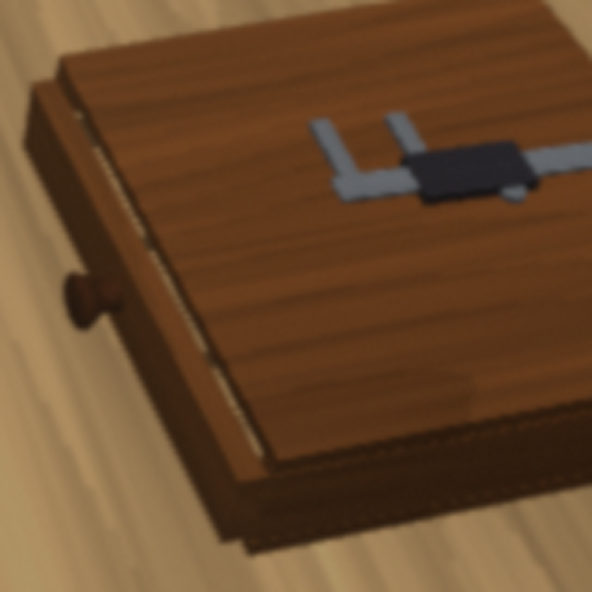

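There is a thin bright slit behind the drawer front. It may be the design gap at 240 mm of travel, so I'll press the knob once more to make sure it is at its stop.

>>> play_rows --plan '[[[0,-5,0,0,0,0],[0,-10,0,0,0,0],[0,-15,0,0,0,0],[0,-20,0,0,0,0],[0,-25,2,0,0,0],[-4,-29,4.7,0,0,0],[-8,-34.1,6,0,0,0],[-10.9,-34.1,10,0,0,0],[-10.9,-34.1,14,0,0,0],[-10.9,-34.1,17.1,0,0,0],[-10.9,-34.1,17.1,0,0,0],[-10.9,-34.1,17.1,0,0,0]]]'

```text
t: 26.45
ee_pos: [637.5, -158.9, 25.7]
orientation: [-0.028, 1.0, 0.0, -0.001]
wrist_force: [1.0, 0.3, 1.0]
grip_width: 0.7
```

>>> play_rows --plan '[[[-1,0,0,0,0,0],[-2,0,0,0,0,0],[-3,0,0,0,0,0],[-3.3,0,0,0,0,0],[-3.6,0,0,0,0,0],[-3.8,0,0,0,0,0],[-3.9,0,0,0,0,0],[-4.0,0,0,0,0,0],[-4.0,0,0,0,0,0]]]'

```text
t: 27.35
ee_pos: [676.0, -155.5, 25.4]
orientation: [-0.028, 1.0, 0.0, -0.002]
wrist_force: [-5.7, -1.7, 4.5]
grip_width: 0.5
```

>>> play_rows --plan '[[[-0.1,0,0,0,0,0],[-0.2,0,0,0,0,0],[-0.2,0,0,0,0,0]]]'

```text
t: 27.65
ee_pos: [676.1, -155.4, 25.3]
orientation: [-0.028, 1.0, 0.0, -0.004]
wrist_force: [-9.7, -1.7, 6.5]
grip_width: 0.6
```

>>> play_rows --plan '[[[-0.1,0,0,0,0,0],[-0.2,0,0,0,0,0],[-0.3,0,0,0,0,0],[-0.4,0,0,0,0,0],[-0.4,0,0,0,0,0]]]'

```text
t: 28.15
ee_pos: [676.2, -155.3, 24.9]
orientation: [-0.029, 1.0, 0.001, -0.008]
wrist_force: [-19.6, -3.5, 11.8]
grip_width: 0.6
```

>>> play_rows --plan '[[[3,0,0,0,0,0],[6,0,-1,0,0,0],[9,0,-5,0,0,0],[12,0,-10,0,0,0],[14,0,-14,0,0,0],[14,0,-14,0,0,0],[14,0,-14,0,0,0]]]'

```text
t: 28.85
ee_pos: [545.5, -163.7, 167.5]
orientation: [-0.028, 1.0, -0.001, 0.002]
wrist_force: [-0.2, 0.4, -0.8]
grip_width: 0.3
```

```bash
python3 - <<'E'
from h import *
a=grab_frame("side");o=cv2.imread("pics/side0.png")[:,:,::-1]
d=(cv2.absdiff(o,a).max(2)>40)
for n,(x0,y0,x1,y1) in dict(wheel=(262,180,288,200),tape=(385,160,425,200),square=(370,135,442,175),pencil=(180,162,252,186)).items(): print(n,d[y0:y1,x0:x1].mean().round(3))
g=cv2.imread("pics/f.png")[:,:360,::-1]
print("unit diff since last look",(cv2.absdiff(g,a[120:400,280:640]).max(2)[80:230,140:360]>40).sum())
s=sensors.read_state(); print(s["ee_pos"],s["wrist_force"])
E
```

```text
wheel 0.0
tape 0.022
square 0.183
pencil 0.0
unit diff since last look 0
[ 545.07273623 -163.30290344  166.00003225] [-0.62830817  0.13796916 -0.23267748]
```

The drawer held at 20 N with no movement, so it is on its stop. The tape and square differences are just the arm in view; both were 0 in the earlier clear frame.

```bash
python3 -c "
from station import job; print(job.finish_job())"
```

```text
the job is handed in; nothing more can be done
None
```

All three loose posts are in the drawer rows that match their length, the drawer is shut, and the job is handed in at about 29 s of the 72 s allowed.

- **Posts:** the 96 mm post went into row A, the 72 mm into row B and the 48 mm into row C. A top view before closing showed all six posts lying flat and lengthways in the right rows.
- **Drawer:** I pushed it by the knob until it stopped. A second push of about 20 N did not move it further. A thin slit, a few millimetres wide, is still visible behind the drawer front. I take it to be the unit's design gap at full travel, since the stop is hard. I could not measure the drawer's travel directly.
- **Other items:** in the side view, the wheel, tape measure, try square and pencil showed no change from the start. The last frame differed slightly at the tape and square; I put that down to the arm being in view. I did not look at that last frame.
- **Earlier check that disagreed:** a top-view comparison after closing showed differences at the wheel, square and pencil. I put these down to the arm covering them, as the side view right after showed none.

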